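# Shift the pickle pan to the large hotplate and select that plate

## Task

On the jeweller's twin hotplate, slide the copper pan across from the small plate to the large plate without lifting or tipping it, so that it stands centred on the large plate. Then slide the black plate selector at the front of the hotplate fully to its end stop on the side where the pan now stands, let go, and leave the other things on the bench where they are.

Things in the scene. Friction and masses are not known exactly. Their poses are not given: they have to be found in the camera images.
- hob: Fixed twin electric hotplate: aluminium box 250 mm (x) by 440 mm (y), flat top 60 mm above the bench. Origin: centre of its underside, at bench height; x points from its front (robot side) to its rear, y to the robot's left, z up. Two round plates, flush with the top, at x = +30, y = +115 and -115 mm; which side has the large one varies. A rack hangs over it, on rear posts 8 mm thick at x = +115, y = +-205 mm.
- rack_front (a point): Middle of the front rod (8 mm) of the wire rack, 75 mm in front of the hotplate's origin, 307 mm above the bench; axes as the hotplate's. From here the rack runs 190 mm back and 209 mm to each side, rods 41 mm apart, no front posts, nothing above. A gripper pointing straight down at handle or selector hits it; one tilted about 30 degrees (25 to 40), coming in from the front, passes under.
- large_plate_centre (a point): Centre of the large plate, a dark disc 152 mm across, flush with the hotplate's top; axes as the hotplate's.
- small_plate_centre (a point): Centre of the small plate, a dark disc 114 mm across, flush with the hotplate's top; axes as the hotplate's.
- pan_centre (a point): Open copper pan with one wooden handle, about 0.35 to 0.65 kg, standing on the small plate: 102 mm across the base, 110 mm across the rim, 85 mm high, wall 3 mm. The point is on its axis, half-way up (42.5 mm above its base). Its z is the pan's upward axis; its -x points along the handle, roughly towards the robot.
- pan_handle (a point): Point to grip on the pan's handle, at the middle of its section, 100 mm from the pan's axis and 75 mm above the pan's base. The wooden handle is level, 18 mm wide, 16 mm high, and runs from 65 to 125 mm from the pan's axis. Axes as the pan's: x points along the handle towards the pan.
- selector (a joint): Position of the plate selector in its slot, in m: -0.04 at its right end stop, +0.04 at its left end stop (towards the hotplate's +y), 0 in the middle (off), where it starts, more or less. It stays where it is left and takes 1 to 3 N to slide.
- selector_grip (a point): Point on the selector, a black block 16 mm wide (along the slide, the hotplate's y), 26 mm deep (along x) and 26 mm high on a short stem; this point is 24 mm above the hotplate's top, the block spans 8 to 34 mm above it. The slot is 85 mm in front of the hotplate's origin. Axes as the hotplate's.
- bucket_centre (a point): Bystander: galvanised bucket, 136 mm across the rim, 120 mm high; the point is half-way up.
- brick_centre (a point): Bystander: terracotta soldering brick 90 x 160 x 35 mm, point at its centre.
- jar_centre (a point): Bystander: glass jar 60 mm across, 75 mm high, point half-way up.
- mandrel_centre (a point): Bystander: dark steel stake with a round foot 90 mm across, 78 mm high, point half-way up.
Mind the look-alikes: they are no part of the job. What is shaped like the part that bears pan_centre but yellow is not meant.

How it is judged:
By the outcome, as a careful person would: the job done as asked, in the order asked, and still so for the second after the job is handed in, with the robot touching nothing.
It also fails if it takes over 61 s, if anything falls off the work surface, if the arm or the gripper's body presses on something with over 40 N, if the wrist force passes 120 N, or if a joint passes its speed limit or range.

## Robot

A 7-joint arm with a two-finger parallel gripper is mounted at the origin on the work surface. World frame = base frame: x ahead of the robot, y to its left, z up, the work surface at z = 0. Lengths are in m, angles in rad, forces in N, time in s.
With the tool pointing down it reaches from about 0.4 to 0.875 m from the base axis. Payload 6.5 kg.
Tool frame: the origin (TCP) lies midway between the tips of the shut fingers; the grasp point (between the pads) lies 19 mm behind it; z points along the fingers, y is the line along which they close (so a half turn about z gives the same grasp; the last joint's range is limited). The gripper opens to 88 mm and grips with 3 to 60 N. Pads are 18 mm wide; open, the fingers measure 123 mm over their backs; the gripper's body (75 mm by 187 mm) begins 45 mm behind the grasp point.
Start: joints at [1.135, 0.536, -0.004, 1.538, 0.003, 1.067, -0.071], TCP at [0.235, -0.606, 0.239] pointing down, gripper open.
Joint ranges: [-2.7, 2.7], [-0.37, 2.16], [-1.27, 1.26], [0.24, 2.4], [-1.31, 4.45], [0.19, 1.91], [-2.76, 2.76]. Speed limits (rad/s): [2.39, 2.39, 3.14, 3.14, 3.14, 3.14, 3.14].

## Interface

Orientations are given as [roll, pitch, yaw] about the fixed x, y, z axes, in that order (R = Rz(yaw) Ry(pitch) Rx(roll)).
In Python, from station import env gives the robot as it stands. The module is installed in compiled form; this text tells all that it offers. Calls block until the motion is done:
- env.reach(position, orientation): joint-space move of the TCP to a pose.
- env.move_l(position, rate=0.15, rotation=None): straight line of the TCP; rotation=None keeps the orientation; rate is the mean speed in m/s.
- env.goto_joints(angles): joint-space move.
- env.gripper_to(opening): finger opening in m; the grip force is fixed at half the most; returns when the fingers have stopped.
- env.wait(seconds).
- env.solve_ik(position, orientation): joint angles nearest the present ones, or None.
- env.state(): the state.
- env.get_image(name): name is "side" or "top" or "wrist"; returns (picture, depth): 420x560x3 uint8, red, green, blue; 420x560 float32, m along the optical axis (not along the pixel's ray), 0 where there is no reading.
- env.camera_info(name): a dict with "camera_matrix" (3x3 intrinsics, pixels), "rvec" (rotation vector, rad) and "tvec" (3), from world to camera coordinates, as OpenCV has them. Camera axes: x right, y down, z forward; pixel columns grow to the right and rows downward; lengths in m; the calibration is good to about 2 mm. The wrist camera is an equidistant fisheye: a pixel r from the principal point sees the ray r / f radians off the axis. A picture is of the moment at which its call begins: read the wrist's pose just before it. camera_info takes no time and is no camera call; for the wrist camera it gives the pose at the moment of the call.
A pose or a line that the arm cannot do raises env.IKError and nothing moves.
- env.close_job(): hands the job in; it is judged then, once.
The state is a dict: "time_s": time; "qpos": joint angles; "qvel": joint speeds; "joint_efforts": joint torques, N m; "ee_pos": TCP position; "eef_rot": TCP orientation; "force": force on the tool from outside, world axes, zero at the start; "ft_torque": the same for the moment, N m; "gripper_width": finger opening in m; "gripper_force": force on a finger pad.
Only numpy, scipy, OpenCV 4.12 (cv2) and the standard library are available. Lean on these libraries where they do the work, as an engineer would, in place of code of your own. Each camera call takes 0.05 s, during which the arm holds its last target. There are 200 camera calls.

## Working session

There is one attempt and no reset: what is moved stays moved. The work goes in short steps, each a Python script; the robot and the scene stay as the last script left them, time stands still between calls to the robot, and variables do not carry over. Pictures are saved under pics/ and viewed, at most 10 in all, crops included, and the job is handed in when it is done.

```bash
mkdir -p pics
cat > h.py <<'E'
import numpy as np, cv2
from station import env
def save(n,f):
    im,d=env.get_image(n); ci=env.camera_info(n)
    cv2.imwrite(f"pics/{f}.png",im[:,:,::-1]); np.savez(f"pics/{f}.npz",im=im,d=d,K=ci["camera_matrix"],r=ci["rvec"],t=ci["tvec"]); return im,d
def cloud(f):
    z=np.load(f"pics/{f}.npz"); K=z["K"]; d=z["d"]; v,u=np.mgrid[:d.shape[0],:d.shape[1]]
    c=np.stack([(u-K[0,2])/K[0,0]*d,(v-K[1,2])/K[1,1]*d,d],-1)
    R=cv2.Rodrigues(z["r"])[0]; w=(c-z["t"].ravel())@R; w[d==0]=np.nan
    return w,z["im"]
E
python3 - <<'E'
from h import *
a,_=save("top","top0"); b,_=save("side","side0")
for f in("top0","side0"):
    z=np.load(f"pics/{f}.npz"); print(z["K"].tolist(),z["r"].ravel(),z["t"].ravel())
print(env.state())
E
```

```text
[[484.5387536291459, 0.0, 271.35400495871573], [0.0, 484.5387536291459, 217.99526777588082], [0.0, 0.0, 1.0]] [ 2.10446502 -2.15151126  0.21389171] [0.01355202 0.60527843 1.62558111]
[[486.4415114992803, 0.0, 280.03149519783824], [0.0, 486.4415114992803, 209.1336335919654], [0.0, 0.0, 1.0]] [ 0.14150947 -2.8044151   1.26973742] [0.55982637 0.15643676 1.34139527]
{'time_s': 0.1, 'qpos': array([ 1.13480754,  0.53705855, -0.00447206,  1.53873753,  0.00259498,
        1.06731251, -0.071199  ]), 'qvel': array([ 0.00051287, -0.00181415,  0.00073557,  0.00118964, -0.0005976 ,
       -0.0002283 , -0.00252795]), 'joint_efforts': array([ 2.53881211e-03, -5.72080851e+01,  9.93647128e-01, -2.52232575e+01,
       -5.61912556e-02,  1.35113948e-02,  5.44037493e-05]), 'ee_pos': array([ 0.23473601, -0.60555521,  0.23796137]), 'eef_rot': array([-3.14008519e+00,  9.05880471e-05,  3.69887807e-01]), 'force': array([ 0.02294047,  0.46684443, -0.28990539]), 'ft_torque': array([ 0.04638216, -0.0148093 ,  0.00781417]), 'gripper_force': 0.0, 'gripper_width': 0.08816261879771961}
```

View pics/top0.png

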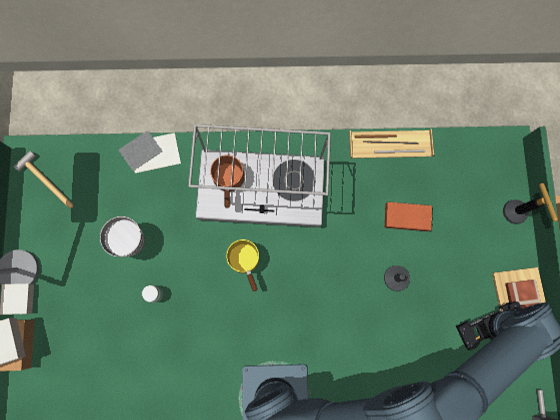

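View pics/side0.png

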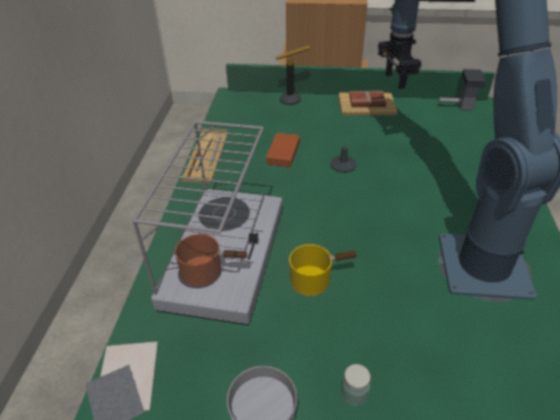

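The pan (copper, 228,172 in top) is on the small plate, on the left (+y). The large plate is at (293,180) on the right. The yellow decoy is at (242,256), in front of the hob. The selector is at about (262,209).

Run:
```python
from h import *
w,im=cloud("top0"); hsv=cv2.cvtColor(im,cv2.COLOR_RGB2HSV)
# hob top
z=w[...,2]; m=(z>0.05)&(z<0.07)
n,l,s,c=cv2.connectedComponentsWithStats(m.astype(np.uint8))
roi=np.zeros_like(m); roi[120:235,185:340]=1
p=w[m&roi]; print("hobz",np.median(p[:,2]),len(p)); r=cv2.minAreaRect(p[:,:2].astype(np.float32)*1000); print(r)
for nm,(u,v) in dict(frontL=(197,219),frontR=(322,224),large=(293,180),sel=(262,209),handle=(227,199)).items(): print(nm,w[v,u])
# dark plate
d=(im.max(2)<110)&roi&m; d[:, :265]=0; q=w[d]; print("large",np.nanmedian(q,0),q.min(0),q.max(0))
cu=roi&(hsv[...,0]<14)&(hsv[...,1]>110)&(z>0.06)&(z<0.16)
q=w[cu&(z>.14)&(z<.152)]; print("rim",len(q),cv2.minEnclosingCircle(q[:,:2].astype(np.float32)*1000))
dk=(im.max(2)<60)&roi&(z>0.075)&(z<0.12); print("dark",dk.sum(),np.nanmedian(w[dk],0))
for f,b in(("top0",(120,235,185,340)),("side0",(110,320,140,350))):
    i=np.load(f"pics/{f}.npz")["im"][b[0]:b[1],b[2]:b[3]]; cv2.imwrite(f"pics/{f}c.png",cv2.resize(i[:,:,::-1],None,fx=5 if f=="top0" else 2.8,fy=5 if f=="top0" else 2.8,interpolation=cv2.INTER_CUBIC))
```

```text
hobz 0.06102482401710033 7218
((720.3674926757812, 35.81645202636719), (440.7223815917969, 252.1425323486328), 85.3864517211914)
frontL [0.61708693 0.2651204  0.00618134]
frontR [ 5.90429681e-01 -1.81772233e-01  5.78040226e-04]
large [ 0.73944499 -0.07913594  0.05990527]
sel [0.63056982 0.03184903 0.09256326]
handle [0.65755484 0.14733056 0.13741987]
large [ 0.74502807 -0.08013994  0.06107234] [ 0.61680467 -0.19318316  0.05014947] [0.84323405 0.02171562 0.06988176]
rim 117 ((719.258544921875, 146.84634399414062), 87.43594360351562)
dark 44 [0.63486669 0.0353294  0.09442928]
```

View pics/top0c.png

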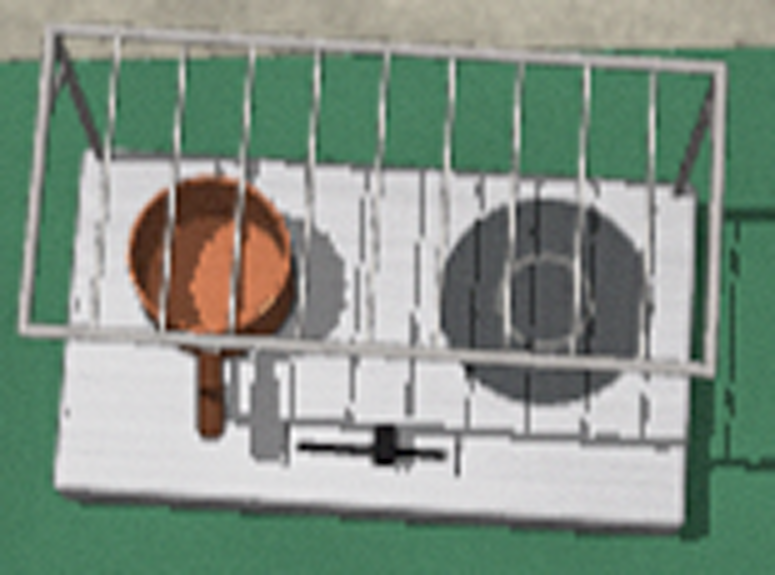

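View pics/side0c.png

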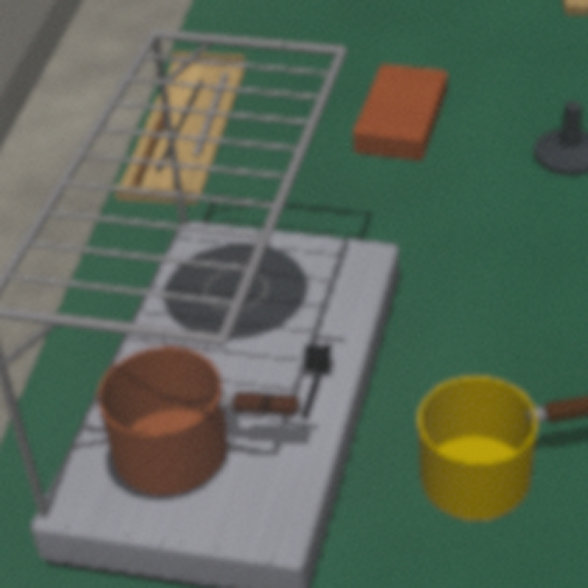

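The enlarged crops show the pan rim centred at about top px (227.4,173.2), the handle axis through (226.9,200), the handle end at (226.8,207.5), the plate centre at (293.6,180.4) and the selector top at (262,209).

```bash
cat >> h.py <<'E'
def ray(f,u,v,z):
    n=np.load(f"pics/{f}.npz"); R=cv2.Rodrigues(n["r"])[0]; K=n["K"]
    d=R.T@np.linalg.inv(K)@[u,v,1]; o=-R.T@n["t"].ravel(); return o+d*(z-o[2])/d[2]
E
python3 - <<'E'
from h import *
for nm,a in dict(rimL=(210.7,172,.145),rimR=(243.5,172,.145),rimTop=(227.4,155.2,.145),handle_end=(226.8,207.3,.143),handle_mid=(227,199,.143),plate=(293.6,180.4,.06),plL=(273,180.4,.06),plR=(314.3,180.4,.06),sel=(262,208.8,.094),hobFL=(196,218,.06),hobFR=(321.7,225,.06),hobBL=(202,150.2,.06),hobBR=(323.5,157.8,.06)).items(): print(nm,ray("top0",*a).round(4))
for nm,a in dict(rim=(140+160/2.8,110+390/2.8,.145),handle_end=(140+298/2.8,110+403/2.8,.143),handle_in=(140+236/2.8,110+402/2.8,.143),plate=(140+236/2.8,110+289/2.8,.06),sel=(140+318/2.8,110+352/2.8,.094)).items(): print("side",nm,ray("side0",*a).round(4))
E
```

```text
rimL [0.7495 0.2006 0.145 ]
rimR [0.7473 0.091  0.145 ]
rimTop [0.8071 0.1445 0.145 ]
handle_end [0.6281 0.1477 0.143 ]
handle_mid [0.6563 0.1469 0.143 ]
plate [ 0.7379 -0.0812  0.06  ]
plL [ 0.7394 -0.0087  0.06  ]
plR [ 0.7364 -0.1541  0.06  ]
sel [0.631  0.0318 0.094 ]
hobFL [0.6104 0.261  0.06  ]
hobFR [ 0.5765 -0.1734  0.06  ]
hobBL [0.8555 0.2412 0.06  ]
hobBR [ 0.8187 -0.1901  0.06  ]
side rim [0.7515 0.1467 0.145 ]
side handle_end [0.6275 0.1492 0.143 ]
side handle_in [0.682 0.153 0.143]
side plate [ 0.7367 -0.0852  0.06  ]
side sel [0.6296 0.035  0.094 ]
```

```bash
cat >> h.py <<'E'
from scipy.spatial.transform import Rotation as Ro
T=np.pi/6
def rpy(yaw,t=T): return [np.pi,-t,yaw]
def tcp(g,yaw=0,back=0,t=T):   # grasp point -> TCP
    ax=np.array([np.sin(t)*np.cos(yaw),np.sin(t)*np.sin(yaw),-np.cos(t)]); return np.array(g)+ax*(.019-back)
E
python3 - <<'E'
from h import *
w,im=cloud("top0"); p=w[235:300,220:275].reshape(-1,3); p=p[p[:,2]>.05]; print("yellow",p.min(0),p.max(0))
G=[.652,.1475,.136]
for p,o in ((np.array([.45,-.1,.3]),rpy(0)),(tcp(G,back=.12),rpy(0)),(tcp(G),rpy(0)),(tcp([.64,-.08,.136]),rpy(0)),(tcp([.63,.06,.09],-.26),rpy(-.26)),(tcp([.63,.01,.09],-.26),rpy(-.26))):
    q=env.solve_ik(p,o); print(p.round(3),None if q is None else np.round(q,2))
env.reach([.45,-.1,.3],rpy(0)); s=env.state(); print(s["time_s"])
env.reach(tcp(G,back=.12),rpy(0)); s=env.state(); print(s["time_s"],s["ee_pos"],s["eef_rot"],s["force"])
env.gripper_to(.05)
save("wrist","w1"); print(env.state()["time_s"])
E
```

```text
yellow [0.35829164 0.04816153 0.05050495] [0.53026256 0.15308629 0.09461388]
[ 0.45 -0.1   0.3 ] [ 0.82 -0.1  -0.58  2.3  -0.4   0.44 -1.02]
[0.602 0.148 0.223] [-0.32  0.31 -0.12  2.07  0.73  0.37 -2.63]
[0.662 0.148 0.12 ] [-0.89  0.68  0.68  2.02 -1.27  0.2  -0.79]
[ 0.65 -0.08  0.12] None
[0.639 0.058 0.074] [-0.29  0.62 -0.01  2.07  1.58  0.27  2.64]
[0.639 0.008 0.074] [-0.19  0.61 -0.01  2.09  1.73  0.23  2.58]
2.0833
3.6917 [0.60160021 0.14617712 0.22354101] [ 3.14128068e+00 -5.23437857e-01 -1.73139801e-03] [-0.14214499  0.08821203 -0.03053954]
4.45
```

View pics/w1.png

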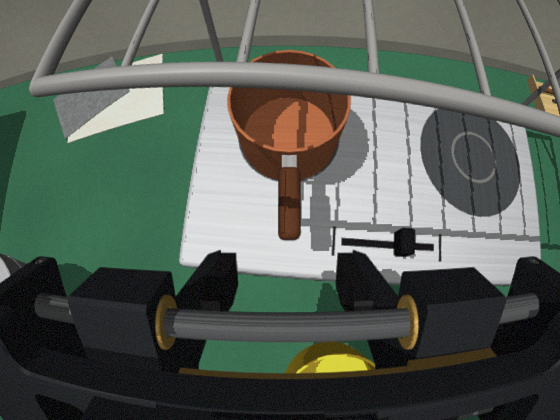

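The wrist view shows the handle (289,200) midway between the fingertips (225 and 350), aligned with the tool. Next I'll find a tilt and flip that work for the whole slide.

Run:
```python
from h import *
print(env.state()["qpos"].round(2))
def ori(t,yaw,fl):
    R=Ro.from_euler("xyz",rpy(yaw,np.radians(t)))*Ro.from_euler("z",np.pi*fl); return R.as_euler("xyz")
for t in (25,28,30,33,36,40):
  for yaw in(0,-.15,.15):
    for fl in(0,1):
      r=[]
      for g in ([.652,.1475,.136],[.648,.07,.136],[.644,0,.136],[.640,-.08,.136]):
        q=env.solve_ik(tcp(g,yaw,t=np.radians(t)),ori(t,yaw,fl)); r.append(None if q is None else np.round(q,2).tolist())
      if sum(x is None for x in r)<2: print(t,yaw,fl,*r,sep="\n ")
```

```text
[-0.58  0.3   0.18  2.08  0.51  0.31 -2.44]
25
 0
 0
 [-0.43, 0.57, 0.1, 1.93, 0.41, 0.25, -2.31]
 [-0.26, 0.55, 0.05, 1.98, 0.35, 0.2, -2.13]
 [0.06, 0.54, -0.19, 1.99, 0.63, 0.22, -2.24]
 [0.36, 0.57, -0.37, 1.98, 0.71, 0.24, -2.15]
25
 0
 1
 [0.16, 0.68, -0.69, 1.9, 1.23, 0.58, 0.21]
 [0.56, 0.85, -1.08, 1.93, 1.45, 0.79, 0.25]
 [0.7, 0.84, -1.08, 1.96, 1.43, 0.73, 0.37]
 [0.86, 0.84, -1.08, 1.95, 1.39, 0.67, 0.56]
25
 -0.15
 0
 [-0.53, 0.59, 0.18, 1.92, 0.44, 0.3, -2.52]
 [-0.37, 0.56, 0.15, 1.97, 0.4, 0.23, -2.36]
 [-0.2, 0.54, 0.09, 2.0, 0.36, 0.2, -2.19]
 [0.18, 0.54, -0.19, 1.99, 0.68, 0.23, -2.32]
25
 -0.15
 1
 [0.04, 0.66, -0.58, 1.88, 1.17, 0.6, 0.08]
 [0.2, 0.63, -0.59, 1.94, 1.2, 0.53, 0.16]
 [0.36, 0.62, -0.63, 1.97, 1.21, 0.48, 0.27]
 [0.57, 0.65, -0.7, 1.97, 1.21, 0.46, 0.42]
25
 0.15
 0
 [-0.32, 0.57, -0.01, 1.94, 0.36, 0.22, -2.08]
 [-0.12, 0.55, -0.08, 1.98, 0.3, 0.19, -1.88]
 [0.24, 0.57, -0.37, 1.98, 0.66, 0.24, -2.07]
 [0.37, 0.57, -0.34, 1.97, 0.31, 0.22, -1.59]
25
 0.15
 1
 [0.44, 0.87, -1.08, 1.89, 1.44, 0.79, 0.33]
 [0.6, 0.85, -1.08, 1.94, 1.41, 0.71, 0.45]
[... 4329 characters left out ...]
0.74, 2.17, 3.56, 0.23, 0.56]
 [-0.75, 0.69, 0.74, 2.2, 3.69, 0.33, 0.55]
 [-0.43, 0.62, 0.55, 2.2, 3.64, 0.35, 0.81]
40
 -0.15
 1
 [-0.45, 0.59, -0.01, 2.07, 1.86, 0.4, -0.81]
 [-0.31, 0.56, -0.01, 2.14, 2.15, 0.36, -0.97]
 [-0.09, 0.55, -0.09, 2.17, 2.36, 0.35, -1.04]
 [0.29, 0.57, -0.33, 2.16, 2.43, 0.35, -0.89]
40
 0.15
 0
 [-0.79, 0.65, 0.55, 2.14, 3.63, 0.3, 0.76]
 [-0.63, 0.63, 0.55, 2.18, 3.79, 0.39, 0.74]
 [-0.33, 0.58, 0.37, 2.19, 3.81, 0.38, 0.91]
 [-0.0, 0.56, 0.18, 2.16, 3.95, 0.37, 0.96]
40
 0.15
 1
 [-0.06, 0.6, -0.36, 2.1, 2.25, 0.37, -0.75]
 [0.25, 0.62, -0.53, 2.13, 2.35, 0.37, -0.66]
 [0.54, 0.66, -0.71, 2.14, 2.35, 0.36, -0.47]
 [0.71, 0.67, -0.7, 2.12, 2.49, 0.25, -0.46]
```

```bash
cat >> h.py <<'E'
def ori(t,yaw,fl=1):
    return (Ro.from_euler("xyz",[np.pi,-t,yaw])*Ro.from_euler("z",np.pi*fl)).as_euler("xyz")
E
python3 - <<'E'
from h import *
t=np.radians(28); G=[.652,.147,.136]
def rep(m):
    s=env.state(); print(m,round(s["time_s"],2),s["ee_pos"].round(4),s["qpos"].round(2),s["force"].round(1),round(s["gripper_width"],4))
env.move_l([.5,.12,.32],rate=.2); rep("back")
q=env.solve_ik(tcp(G,back=.12,t=t),ori(t,0)); print(q)
env.reach([.48,.12,.32],ori(t,0)); rep("flip")
env.reach(tcp(G,back=.1,t=t),ori(t,0)); rep("pre")
try:
    env.move_l(tcp(G,t=t),rate=.08); rep("at")
except env.IKError as e: print("IK",e)
save("side","s2"); save("wrist","w2")
i=cv2.imread("pics/s2.png")[60:340,130:400]; cv2.imwrite("pics/s2c.png",cv2.resize(i,None,fx=2,fy=2))
E
```

```text
back 5.32 [0.5002 0.1201 0.3196] [-0.61 -0.04  0.13  2.2   0.46  0.55 -2.38] [ 0.1 -0.9  0.3] 0.05
[ 0.43519602  0.53990546 -1.07361775  1.99558646  1.17962104  0.74312142
  0.23277665]
flip 7.8 [0.4801 0.12   0.32  ] [-1.55 -0.22  0.97  2.24  0.7   0.71  0.55] [ 0.3 -0.  -0.6] 0.0498
pre 8.82 [0.6138 0.1472 0.2078] [-0.99  0.44  0.74  2.06 -0.4   0.3   1.56] [ 0.7 -0.  -0.4] 0.0499
at 10.22 [0.661  0.147  0.1194] [-0.8   0.64  0.58  1.99 -0.87  0.19  2.  ] [-0.4  0.4  0.9] 0.0499
```

View pics/s2c.png

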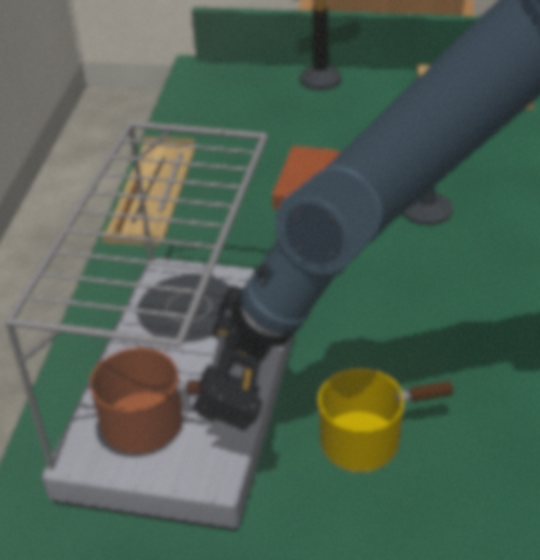

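The gripper is at the handle, but in an awkward elbow branch with joint 6 at its limit. I'll back off and re-enter in the better branch.

Run:
```python
from h import *
t=np.radians(28); G=[.652,.147,.136]
def rep(m):
    s=env.state(); print(m,round(s["time_s"],2),s["ee_pos"].round(4),s["eef_rot"].round(2),s["qpos"].round(2),s["force"].round(1))
env.move_l(tcp(G,back=.1,t=t),rate=.2)
env.move_l([.48,.12,.32],rate=.25); rep("back")
env.goto_joints([-.02,-.08,-.45,2.2,1.25,.75,.12]); rep("branch")
for b in(.1,0):
    print(b,env.solve_ik(tcp(G,back=b,t=t),ori(t,0)))
for g in ([.648,.07,.136],[.644,0,.136],[.640,-.08,.136]): print(env.solve_ik(tcp(g,t=t),ori(t,0)))
```

```text
back 13.86 [0.48   0.12   0.3199] [-3.14  0.49 -3.14] [-1.6  -0.25  1.    2.24  0.73  0.73  0.52] [ 0.1  0.  -0.4]
branch 15.67 [0.5582 0.0009 0.4373] [-2.66  0.91 -3.01] [-0.02 -0.08 -0.45  2.2   1.25  0.75  0.12] [-0.   0.2  0.6]
0.1 [-0.00752509  0.39625931 -0.47868328  2.0096341   0.9054689   0.47470654
  0.39830038]
0 [ 0.00293698  0.61636922 -0.47743998  1.94403415  1.26646676  0.4434477
  0.10908733]
[ 0.07674269  0.5726402  -0.38268235  1.99881418  1.2315067   0.31501312
  0.23120944]
[ 0.1649147   0.55185557 -0.31846994  2.02383411  1.1353814   0.21701131
  0.4267172 ]
[ 0.47341501  0.58948573 -0.50820558  2.00915379  1.14868455  0.24455457
  0.59917227]
```

Run:
```python
from h import *
t=np.radians(28); G=[.652,.147,.136]
def rep(m):
    s=env.state(); print(m,round(s["time_s"],2),s["ee_pos"].round(4),s["qpos"].round(2),s["force"].round(1),round(s["gripper_width"],4),round(s["gripper_force"],1))
env.reach(tcp(G,back=.1,t=t),ori(t,0)); rep("pre")
env.move_l(tcp(G,t=t),rate=.1,rotation=ori(t,0)); rep("at")
env.gripper_to(.01); rep("grip")
try:
    env.move_l(tcp([.640,-.082,.136],t=t),rate=.07); rep("slid")
except env.IKError as e: print("IK",e)
save("side","s3"); save("top","t3"); save("wrist","w3")
a=cv2.imread("pics/s3.png")[90:320,130:330]; b=cv2.imread("pics/t3.png")[120:250,190:340]
cv2.imwrite("pics/c3.png",np.hstack([cv2.resize(a,(400,460)),cv2.resize(b,(390,460))]))
```

```text
pre 16.72 [0.6141 0.1469 0.2083] [-0.01  0.39 -0.48  2.01  0.91  0.48  0.4 ] [-0.4 -0.4 -0.9] 0.0496 0.0
at 17.87 [0.661  0.1472 0.1198] [-0.13  0.59 -0.31  1.95  1.16  0.36  0.17] [0.9 0.9 0.5] 0.0503 0.0
grip 18.45 [0.6609 0.1468 0.1193] [-0.13  0.59 -0.31  1.95  1.16  0.36  0.17] [-1.6 -1.2  1.8] 0.0175 30.0
slid 21.88 [ 0.6489 -0.0819  0.1192] [ 0.45  0.58 -0.47  2.01  1.11  0.23  0.64] [0.3 2.7 2.5] 0.0179 30.0
```

View pics/c3.png

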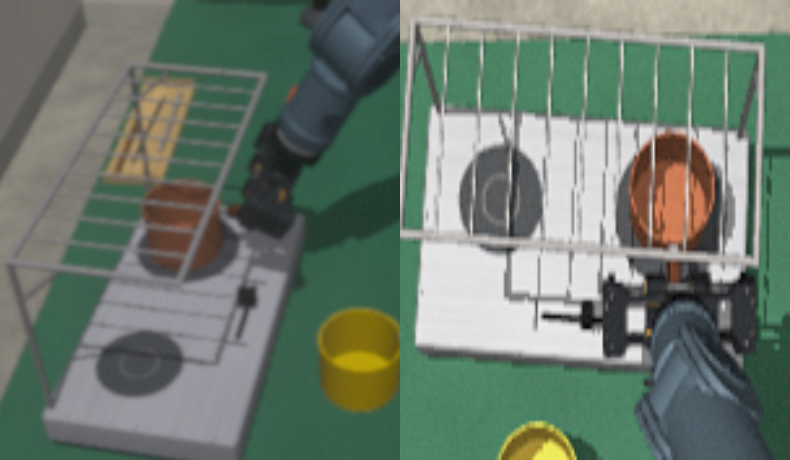

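The pan stands level on the large plate, still held. The rim spans about u 279–311 in the top picture, with its top edge at v≈157. I'll work out how far off centre it is.

Run:
```python
from h import *
for f,uv in(("top0",(200,250,145,195)),("t3",(270,320,145,200))):
    w,im=cloud(f); h=cv2.cvtColor(im,cv2.COLOR_RGB2HSV); m=np.zeros(im.shape[:2],bool); m[uv[2]:uv[3],uv[0]:uv[1]]=1
    m&=(((h[...,0]<14)|(h[...,0]>172))&(h[...,1]>110))
    v,u=np.nonzero(m)
    # leftmost/rightmost/top over rim rows
    cols=np.bincount(u,minlength=560); top=v.min(); l,r=u.min(),u.max()
    print(f,"L",ray(f,l-.5,v[u==l].mean(),.145)[:2],"R",ray(f,r+.5,v[u==r].mean(),.145)[:2],"T",ray(f,u[v==top].mean(),top-.5,.145)[:2])
    q=w[m]; q=q[abs(q[:,2]-.145)<.004]; q=q[~np.isnan(q).any(1)]
    A=np.c_[2*q[:,:2],np.ones(len(q))]; s=np.linalg.lstsq(A,(q[:,:2]**2).sum(1),rcond=None)[0]; print(len(q),s[:2],np.sqrt(s[2]+s[:2]@s[:2]))
w,im=cloud("t3"); 
cv2.imwrite("pics/t3c.png",cv2.resize(im[140:205,265:325,::-1],None,fx=9,fy=9,interpolation=cv2.INTER_CUBIC))
```

```text
top0 L [0.75475786 0.20130938] R [0.7311707  0.09122582] T [0.80609136 0.14752693]
63 [0.74269075 0.14917749] 0.05292028422496351
t3 L [ 0.74157048 -0.0226701 ] R [ 0.74107691 -0.13328991] T [ 0.79814569 -0.07638858]
69 [ 0.72744709 -0.07926912] 0.05484066428350824
```

View pics/t3c.png

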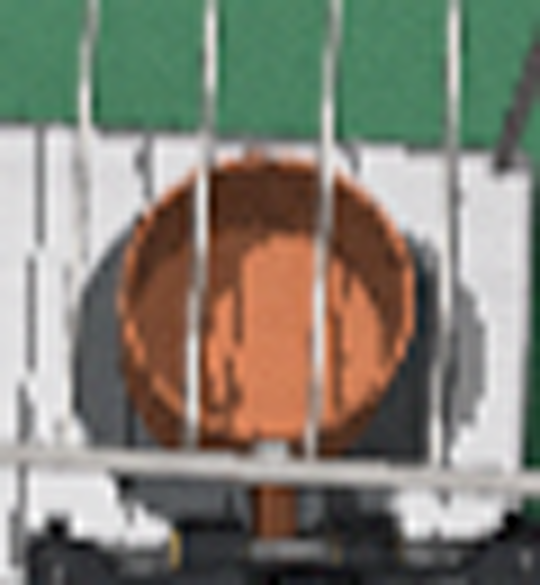

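The rim centre is at about (0.743,-0.078), about 3 mm off the plate centre (0.740,-0.081). I'll nudge it, release and back off, then set up for the selector.

Run:
```python
from h import *
t=np.radians(28); G=np.array([.638,-.085,.136])
def rep(m):
    s=env.state(); print(m,round(s["time_s"],2),s["ee_pos"].round(4),s["qpos"].round(2),s["force"].round(1),round(s["gripper_width"],4),round(s["gripper_force"],1))
env.move_l(tcp(G,t=t),rate=.02); rep("nudge")
env.gripper_to(.045); rep("open")
env.move_l(tcp(G,back=.11,t=t),rate=.12); rep("back")
env.gripper_to(0)
save("top","t4")
for tt in(28,32,36):
  for yaw in(0,-.1,-.2):
    for fl in (1,):
      r=[env.solve_ik(p,ori(np.radians(tt),yaw,fl)) for p in ([.59,.072,.16],[.636,.072,.075],[.633,.02,.075])]
      print(tt,yaw,[None if q is None else np.round(q,2).tolist() for q in r])
w,im=cloud("t4"); h=cv2.cvtColor(im,cv2.COLOR_RGB2HSV); m=np.zeros(im.shape[:2],bool); m[145:200,270:320]=1
m&=(((h[...,0]<14)|(h[...,0]>172))&(h[...,1]>110)); v,u=np.nonzero(m); l,r,top=u.min(),u.max(),v.min()
print("L",ray("t4",l-.5,v[u==l].mean(),.145)[:2],"R",ray("t4",r+.5,v[u==r].mean(),.145)[:2],"T",ray("t4",u[v==top].mean(),top-.5,.145)[:2])
```

```text
nudge 22.36 [ 0.6468 -0.0857  0.1192] [ 0.46  0.58 -0.48  2.01  1.11  0.22  0.64] [1.2 2.4 1.9] 0.0176 30.0
open 22.93 [ 0.6469 -0.0851  0.1192] [ 0.46  0.58 -0.48  2.01  1.11  0.22  0.64] [-0.4 -0.1 -1.2] 0.0449 0.0
back 24.0 [ 0.5952 -0.0851  0.2159] [ 0.79  0.41 -0.84  2.07  0.77  0.39  0.98] [-0.1  0.  -0.4] 0.045 0.0
28 0 [[0.11, 0.42, -0.45, 2.14, 1.15, 0.32, 0.25], [0.56, 0.93, -1.08, 2.03, 1.73, 0.81, 0.01], [0.56, 0.81, -0.9, 2.06, 1.7, 0.6, 0.03]]
28 -0.1 [[0.03, 0.41, -0.39, 2.13, 1.16, 0.37, 0.13], [-0.22, 0.61, -0.06, 2.07, 1.54, 0.2, -0.28], [0.64, 0.93, -1.08, 2.05, 1.73, 0.82, -0.02]]
28 -0.2 [[-0.01, 0.42, -0.38, 2.12, 1.15, 0.43, 0.02], [-0.32, 0.61, 0.03, 2.06, 1.4, 0.21, -0.28], [-0.18, 0.6, -0.03, 2.08, 1.56, 0.2, -0.34]]
32 0 [[0.59, 0.63, -1.07, 2.17, 1.61, 0.66, -0.05], [-0.06, 0.62, -0.23, 2.11, 2.07, 0.28, -0.66], [0.12, 0.62, -0.31, 2.13, 2.16, 0.27, -0.63]]
32 -0.1 [[-0.29, 0.38, -0.03, 2.2, 1.4, 0.23, -0.18], [-0.16, 0.62, -0.15, 2.11, 1.95, 0.3, -0.68], [0.02, 0.61, -0.24, 2.13, 2.06, 0.3, -0.67]]
32 -0.2 [[-0.34, 0.39, -0.01, 2.19, 1.32, 0.3, -0.22], [-0.27, 0.62, -0.05, 2.1, 1.81, 0.3, -0.69], [-0.09, 0.61, -0.15, 2.12, 1.94, 0.31, -0.7]]
36 0 [[-0.09, 0.39, -0.23, 2.25, 1.97, 0.27, -0.61], [0.24, 0.71, -0.62, 2.14, 2.11, 0.54, -0.57], [0.69, 0.95, -1.08, 2.15, 2.06, 0.8, -0.18]]
36 -0.1 [[-0.33, 0.39, -0.01, 2.25, 1.86, 0.26, -0.66], [0.12, 0.69, -0.52, 2.14, 2.04, 0.55, -0.66], [0.32, 0.71, -0.63, 2.16, 2.11, 0.56, -0.59]]
36 -0.2 [[-0.46, 0.4, 0.1, 2.24, 1.69, 0.29, -0.62], [-0.0, 0.67, -0.41, 2.12, 1.95, 0.56, -0.73], [0.2, 0.68, -0.52, 2.15, 2.04, 0.57, -0.69]]
L [ 0.72419541 -0.02557096] R [ 0.73753932 -0.13650919] T [ 0.79449805 -0.08302028]
```

Pan centre is now (0.7395,-0.081), which is centred. Next is the selector.

Run:
```python
from h import *
t=np.radians(36); y=-.2; o=ori(t,y)
def rep(m):
    s=env.state(); print(m,round(s["time_s"],2),s["ee_pos"].round(4),s["qpos"].round(2),s["force"].round(1)); return s
ax=tcp([0,0,0],y,t=t)/.019; S=np.array([.637,.076,.075])
env.reach(S-.1*ax,o); rep("pre")
env.move_l(S,rate=.1,rotation=o); f0=rep("in")["force"]
d=np.array([-.08,-.997,0]); P=S.copy()
for k in range(14):
    P=P+d*(.012 if k<2 else .004); env.move_l(P,rate=.04); s=env.state(); df=s["force"]-f0
    print(k,s["ee_pos"].round(4),df.round(1),round(s["time_s"],1))
    if df[1]>12 or P[1]<.022: break
save("top","t5"); save("side","s5")
a=cv2.imread("pics/s5.png")[90:320,130:330]; b=cv2.imread("pics/t5.png")[140:250,200:330]
cv2.imwrite("pics/c5.png",np.hstack([cv2.resize(a,(400,460)),cv2.resize(b,(390,460))]))
```

```text
pre 26.27 [0.5796 0.0871 0.156 ] [-0.46  0.4   0.05  2.25  1.68  0.33 -0.65] [-0.9  0.7  0. ]
in 27.43 [0.6369 0.0762 0.0754] [-0.3   0.63 -0.05  2.14  2.06  0.38 -0.96] [ 0.  -0.6  0.5]
0 [0.636  0.0636 0.0751] [ 0.8  1.1 -0.5] 27.9
1 [0.635  0.0516 0.075 ] [-1.   0.8 -0.9] 28.3
2 [0.6347 0.0478 0.075 ] [ 0.1  1.3 -1.2] 28.6
3 [0.6344 0.0437 0.075 ] [-0.4  0.7 -1.6] 28.8
4 [0.6341 0.0396 0.075 ] [-0.1  0.5 -0.6] 29.1
5 [0.6338 0.0355 0.075 ] [-0.4  1.6 -0.9] 29.3
6 [0.6335 0.0316 0.075 ] [ 0.7  1.  -0.2] 29.6
7 [0.6331 0.0276 0.075 ] [-0.2  1.  -0.8] 29.8
8 [0.6328 0.0236 0.075 ] [-0.2  0.7 -0.6] 30.1
9 [0.6327 0.0224 0.0751] [ 0.3  5.2 -0.5] 30.3
```

View pics/c5.png

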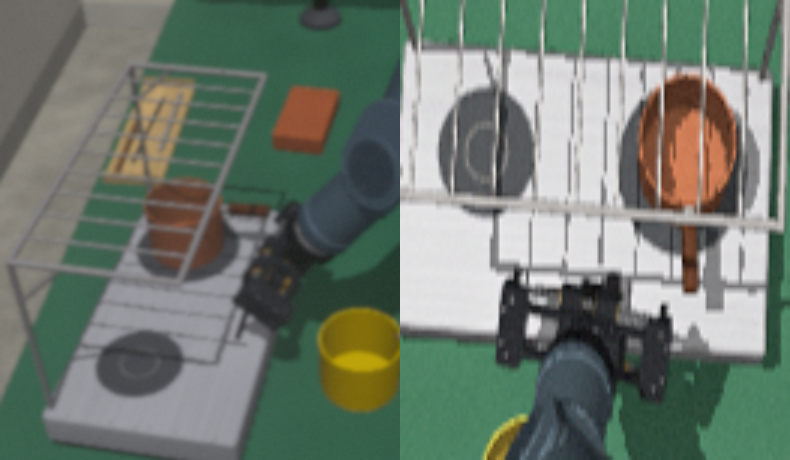

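The force jumped and motion stalled at y=0.022, so this is likely the end stop. I'll push a little more to confirm, then back off and check.

Run:
```python
from h import *
t=np.radians(36); y=-.2; ax=tcp([0,0,0],y,t=t)/.019
d=np.array([-.08,-.997,0]); P=np.array([.637,.076,.075])+d*.056
for k in range(4):
    P=P+d*.002; env.move_l(P,rate=.03); s=env.state(); print(s["ee_pos"].round(4),s["force"].round(1),round(s["time_s"],1))
    if s["force"][1]>14: break
env.move_l(s["ee_pos"]-d*.012,rate=.05)
B=env.state()["ee_pos"]-.13*ax
env.move_l(B,rate=.15); env.reach([.45,.0,.32],ori(t,y)); s=env.state(); print(s["ee_pos"],s["time_s"],s["force"])
env.wait(.3); save("top","t6"); save("side","s6")
a=cv2.imread("pics/s6.png")[140:300,180:320]; b=cv2.imread("pics/t6.png")[140:235,195:330]
cv2.imwrite("pics/c6.png",np.hstack([cv2.resize(a,(400,460),interpolation=2),cv2.resize(b,(400,281),interpolation=2).__class__(0) if 0 else cv2.copyMakeBorder(cv2.resize(b,(400,281),interpolation=2),0,179,0,0,0)]))
for z in ("t6",):
    w,im=cloud(z); m=np.zeros(im.shape[:2],bool); m[195:222,240:290]=1; m&=(im.max(2)<70)&(w[...,2]>.08)&(w[...,2]<.11); print(m.sum(),np.median(w[m],0) if m.any() else None)
```

```text
[0.6326 0.0223 0.0751] [ 1.7  8.4 -0.6] 30.7
[0.6325 0.0222 0.0751] [ 1.9 12.5  0.4] 30.9
[0.6325 0.0221 0.0752] [ 1.4 14.6  0.8] 31.2
[ 4.50228367e-01 -2.42493283e-04  3.19590431e-01] 33.7667 [ 0.01768307  0.30563095 -0.22439692]
29 [0.62994838 0.00428306 0.0938652 ]
```

View pics/c6.png

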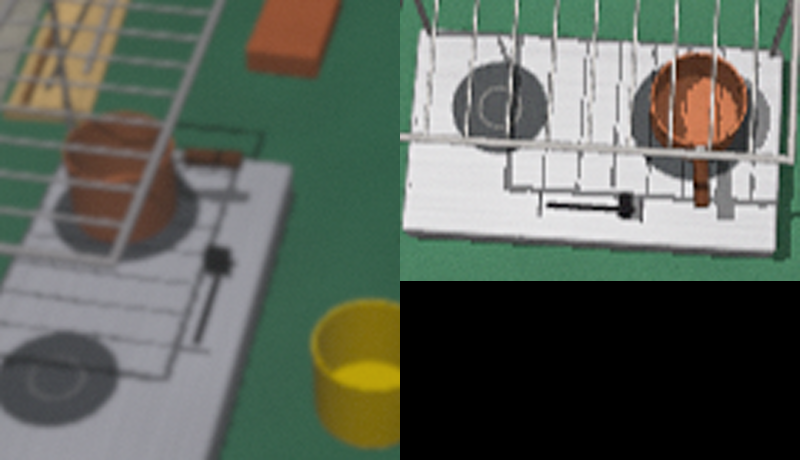

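The selector (top view right panel, 626,206) is at the right end of its slot. Measured y is 0.004, against about 0.003 expected at the stop. The pan is centred on the large plate and the robot is clear.

```bash
python3 -c "
from station import env
print(env.close_job())"
```

```text
the job is handed in; nothing more can be done
None
```

The copper pan was slid without lifting and stands centred on the large plate to within a few mm; the selector was then pushed to its right end stop, on the pan's side, and the job was handed in at about 34 s with the robot clear and nothing else on the bench touched.

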